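# Shut and lock the top drawer with its sprung knob

## Robot

A 7-joint arm with a two-finger parallel gripper is mounted at the origin on the work surface. World frame = base frame: x ahead of the robot, y to its left, z up, the work surface at z = 0. Lengths are in m, angles in rad, forces in N, time in s.
With the tool pointing down it reaches from about 0.4 to 0.9 m from the base axis. Payload 5.6 kg.
Tool frame: the origin (TCP) lies midway between the tips of the shut fingers; the grasp point (between the pads) lies 19 mm behind it; y points along the fingers, z is the direction in which the jaws open and shut, and the axes are right-handed (so a half turn about y gives the same grasp; the last joint's range is limited). The gripper opens to 92 mm and grips with 3 to 60 N. Pads are 20 mm wide; open, the fingers measure 128 mm over their backs; the gripper's body (75 mm by 189 mm) begins 69 mm behind the grasp point.
Start: joints at [1.073, 0.468, -0.012, 1.603, 0.006, 1.071, -0.056], TCP at [0.285, -0.584, 0.215] pointing down, gripper open.
Joint ranges: [-2.53, 2.53], [-0.31, 2.02], [-1.57, 1.55], [0.28, 2.44], [-1.29, 4.43], [0.15, 1.84], [-2.92, 2.92]. Speed limits (rad/s): [2.57, 2.57, 3.14, 3.14, 3.14, 3.14, 3.14].

## Interface

Orientations are given as a 3x3 rotation matrix whose columns are the frame's x, y, z axes.
In Python, from station import env, effector, solver, viewer, workorder, search_frame, tip_of gives the robot as it stands. Calls block until the motion is done:
- env.reach(position, orientation): joint-space move of the TCP to a pose.
- env.movel(position, frame=None, rate=0.15): straight line of the TCP; frame=None keeps the orientation; rate is the mean speed in m/s.
- env.goto_joints(angles): joint-space move.
- effector.release() and effector.grasp(squeeze=None): open the fingers fully, or close them until they stop; squeeze is the grip in N (None keeps the last).
- env.pause(seconds).
- solver.inverse_kinematics(position, orientation): joint angles nearest the present ones, or None.
- env.sense(): the state.
- viewer.read_camera(name): name is "side" or "top" or "wrist"; returns (picture, depth): 480x640x3 uint8, red, green, blue; 480x640 float32, m along the optical axis (not along the pixel's ray), 0 where there is no reading.
- viewer.camera_info(name): a dict with "intrinsics" (3x3 intrinsics, pixels), "dist_coeffs" ([k1, k2, p1, p2, k3] as OpenCV has them; the pictures are not rectified), "eye" and "rotation" of the camera in the world; the wrist camera has in their place "T_tool_cam" (4x4, takes a point from camera to tool coordinates, whose origin is the TCP and whose axes are the tool frame's). Camera axes: x right, y up, looking along -z (the intrinsics and any distortion apply to the point x, -y, -z); pixel columns grow to the right and rows downward; lengths in m; the calibration is good to about 2 mm. A picture is of the moment at which its call begins: read the wrist's pose just before it. camera_info takes no time and is no camera call.
A pose or a line that the arm cannot do raises env.PlanningError and nothing moves.
- workorder.finish_job(): hands the job in, once; it reports no verdict.
Trained networks look in the newest picture that a camera, given by its name, has taken for a name from the list of things; names that differ only in an ending like _2 or _b are one class to them, and where a whole thing is asked for, a point or a joint stands for the part that bears it (a point fixed in the world has none). Each returns a list of dicts, best first, with "score" (0 to 1); they miss things now and then, are a little off and sometimes report something else, mostly with a low value. They report only what shows in the picture. A call takes as long as a camera call.
- search_frame(camera, name): "at" ([x, y, z] in m, in world coordinates, good to about 4 mm: the middle of the surface that is visible of it).
- tip_of(camera, name): "at" ([x, y, z] in m, in world coordinates, good to about 4 mm: a listed point, or the origin of a listed thing).
The state is a dict: "t": time; "joint_positions": joint angles; "joint_velocities": joint speeds; "tau": joint torques, N m; "ee_pos": TCP position; "tcp_rot": TCP orientation; "wrist_force": force on the tool from outside, world axes, zero at the start; "moment": the same for the moment, N m; "gripper_width": finger opening in m.
Only numpy, scipy, OpenCV 4.12 (cv2) and the standard library are available. Lean on these libraries where they do the work, as an engineer would, in place of code of your own. Each camera call takes 0.05 s, during which the arm holds its last target.

## Task

Push the pulled-out top drawer of the clear drawer stack fully home, then lock it: pull the dark grey wing knob on top of the stack up against its spring, turn it counter-clockwise to swing its steel keeper to the drawer's front, and feel for the locking notch so that the knob snaps fully down with the keeper tab in front of the drawer's raised lip. Be gentle with the lock: never pull, press or twist it with more than about 25 N. Leave the guard combs in the drawer, do not disturb the other things, and let go of everything at the end.

Things in the scene. Friction and masses are not known exactly. Their poses are not given: they have to be found in the camera images.
- cabinet: stack of three clear plastic drawers, fixed to the counter, 200 deep (x) x 200 wide (y) x 165 mm high; origin at the centre of its underside; its -x is the front, where the drawers come out, +z up. The lock sits on its top; a small tin stands loose on the rear of the top (25 mm radius, 30 mm high), at least 95 mm behind the knob's axis
- drawer_front (a point): centre of the upper half of the outer face of the top drawer's clear front panel (5 mm thick, 196 wide): 154 mm above the counter, moves with the drawer; axes as the cabinet's, so push along +x. The panel reaches from 113 mm up to 172 mm above the counter, i.e. its top edge is a lip 7 mm above the stack's top. A small pull tab, 60 wide, sticks out 14 mm from it at 116 to 122 mm above the counter
- drawer_slide (a joint): how far the top drawer is pulled out (m): 0 fully home against a hard stop, starts 0.05 to 0.09; slides with about 1.5 N of friction and stays where it is left
- lock_base: steel base of the lock on the stack's top, round, 60 mm across, 67 mm in front of the stack's centre (38 mm behind the shut drawer's outer face); origin on the knob's axis on the stack's top (165 mm above the counter). Under the knob's disc it has a raised rim 8 mm high with a parking notch and one locking notch
- knob: dark grey wing knob on an upright axis: a disc 54 mm across and 16 mm above the stack's top at rest, and on it an upright bar (wing) 40 long x 12 thick x 34 mm high, from 21 to 55 mm above the stack's top at rest. Origin on the axis at the stack's top at rest; its x axis runs along the wing and along the flat steel keeper arm, which reaches out under the disc in +x and ends in a tab hanging down 43 to 49 mm from the axis, 16 mm wide
- knob_grip (a point): on the knob's axis, in the upper half of the wing where it is gripped, 42 mm above the stack's top at rest; x along the wing and keeper, so the fingers close along y
- knob_lift (a joint): how far the knob is pulled up (m): 0 fully down in a notch. A spring pulls it down with about 5 N at 0 and 8 N at 0.012, where there is a hard stop. Above 0.008 it turns freely; if let down between the notches it rides on the rim at 0.008, turns there under light friction, and snaps down by itself when it comes over a notch (it moves down smoothly, in about 0.1 s)
- knob_turn (a joint): angle of the knob (rad), growing counter-clockwise from above: about 0 at the start, parked (the parking notch lets it play about 0.13 or more either way); at 1.2 the keeper points straight to the front. The locking notch lies somewhere between 0.95 and 1.45 (the notch ring is set differently each time and hidden under the disc, so it has to be felt) and leaves about 0.07 of play either way; the rim is plain for 0.4 on either side of it, and the knob should not go beyond 1.6
- comb_a_mid (a point): centre of a black plastic guard comb, 45 x 40 x 16 mm, lying loose in the top drawer: stays in it
- comb_b_mid (a point): centre of the other guard comb, same size with fewer teeth, also in the top drawer
- tin: small aluminium tin, 50 mm across, 30 high, on the rear of the stack's top; origin under its centre; leave alone
- trimmer: bronze-coloured aluminium trimmer lying on the counter, 165 long x 40 x 34 mm; leave alone
- tweezer: steel tweezer, 105 mm long, 8 mm high, on the counter before the stack; leave alone
- lotion: amber bottle, 56 mm across, 140 high, to the side; leave alone
- tumbler: white cup, 72 mm across, 90 high, to the side; leave alone
- jar: low glass jar, 64 mm across, 55 high, to the side; leave alone

How it is judged:
By the outcome, as a careful person would: the job done as asked, in the order asked, and still so for the second after the job is handed in, with the robot touching nothing.
It also fails if it takes over 69 s, if anything falls off the work surface, if the arm or the gripper's body presses on something with over 40 N, if the wrist force passes 120 N, or if a joint passes its speed limit or range.

## Working session

There is one attempt and no reset: what is moved stays moved. The work goes in short steps, each a Python script; the robot and the scene stay as the last script left them, time stands still between calls to the robot, and variables do not carry over. Pictures are saved under pics/ and viewed, and the job is handed in when it is done.

```bash
ls; mkdir -p pics
python3 - <<'E'
from station import env, effector, solver, viewer, workorder, search_frame, tip_of
import cv2, numpy as np
s=env.sense(); print(s)
for c in ["side","top"]:
    p,d=viewer.read_camera(c); cv2.imwrite(f"pics/{c}0.png",p[:,:,::-1])
    i=viewer.camera_info(c); print(c,i["eye"],i["rotation"])
    for n in ["cabinet","drawer_front","lock_base","knob","knob_grip","comb_a_mid","tin"]:
        r=tip_of(c,n); print(n,[(np.round(x["at"],4),round(x["score"],2)) for x in r[:2]])
print(env.sense()["t"])
E
```

```text
pics
{'t': 0.0, 'joint_positions': array([ 1.07297985,  0.46839416, -0.01155958,  1.60363174,  0.00601215,
        1.07139215, -0.05630376]), 'joint_velocities': array([-2.03833740e-04, -1.49145982e-06,  6.90577558e-04,  1.31479983e-03,
        6.74584752e-04,  1.45942168e-03, -5.79448961e-04]), 'tau': array([-5.93738441e-04, -5.20580864e+01, -1.23597859e-02, -2.43755168e+01,
       -5.65703446e-02,  1.70672941e-02,  1.65412098e-04]), 'ee_pos': array([ 0.28519368, -0.58343723,  0.21362596]), 'tcp_rot': array([[-8.98385721e-01, -9.23187893e-04,  4.39206381e-01],
       [-4.39207323e-01,  1.53571694e-03, -8.98384421e-01],
       [ 1.54880941e-04, -9.99998395e-01, -1.78513706e-03]]), 'wrist_force': array([0.28060419, 0.13642506, 0.02639266]), 'moment': array([-0.0055858 , -0.03036071,  0.00217806]), 'gripper_width': 0.09171547997256425}
side [0.1976754  0.72848741 0.80229036] [[-0.87465405  0.3162114  -0.36741073]
 [-0.48446054 -0.54413455  0.68499312]
 [ 0.01668176  0.77712801  0.62912143]]
cabinet [(array([ 0.3895, -0.0552,  0.003 ]), 0.72), (array([ 0.6723, -0.0283, -0.0013]), 0.71)]
[... 279 characters left out ...]
rray([0.7263, 0.0289, 0.1665]), 0.68)]
top [0.51127807 0.01472879 1.29264478] [[ 0.00861928  0.99821969 -0.05901832]
 [-0.99963256  0.01011826  0.02514697]
 [ 0.02569936  0.05877989  0.99794011]]
cabinet [(array([ 0.6079, -0.0372,  0.2086]), 0.27)]
drawer_front [(array([ 0.5001, -0.0454,  0.1543]), 0.9)]
lock_base [(array([ 0.6071, -0.0408,  0.163 ]), 0.66)]
knob [(array([ 0.6053, -0.0308,  0.1667]), 0.79), (array([ 0.6055, -0.0362,  0.2077]), 0.41)]
knob_grip [(array([ 0.6077, -0.0331,  0.209 ]), 0.72), (array([ 0.5898, -0.085 ,  0.1228]), 0.53)]
comb_a_mid [(array([0.5749, 0.0085, 0.1272]), 0.61)]
tin [(array([0.7262, 0.0337, 0.161 ]), 0.73), (array([ 0.4614, -0.3855, -0.0022]), 0.46)]
0.8
```

View pics/side0.png

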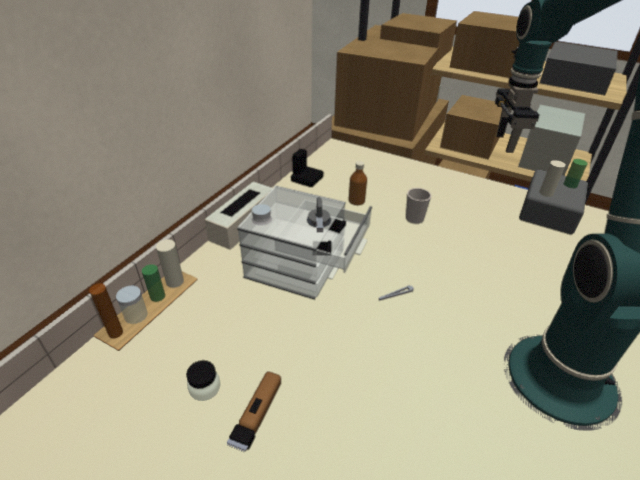

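View pics/top0.png

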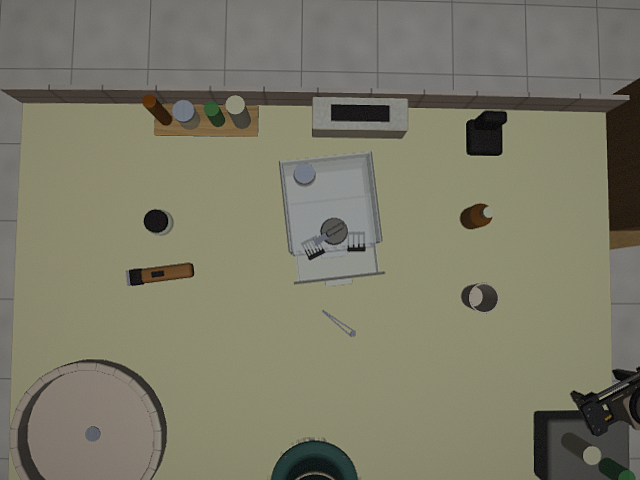

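The top view shows the drawer front from (295,283) to (384,272), the knob at (333,231) with its keeper pointing lower left, and the combs at (313,250) and (357,242). I'll zoom in for the yaw.

```bash
cat > h.py <<'E'
from station import env, effector, solver, viewer, workorder, search_frame, tip_of
import cv2, numpy as np
def ray(cam,px,z):
    i=viewer.camera_info(cam); K=np.array(i["intrinsics"]);D=np.array(i["dist_coeffs"])
    if "eye" in i: eye=np.array(i["eye"]);R=np.array(i["rotation"])
    u=cv2.undistortPoints(np.array(px,float).reshape(-1,1,2),K,D).reshape(-1,2)
    out=[]
    for a,b in u:
        d=R@np.array([a,-b,-1]); out.append(eye+d*(z-eye[2])/d[2])
    return np.array(out)
def frame(a):  # tool down, jaw axis (tool z) at world angle a
    z=np.array([np.cos(a),np.sin(a),0]);y=np.array([0,0,-1.]);return np.stack([np.cross(y,z),y,z],1)
E
python3 - <<'E'
from h import *
p,d=viewer.read_camera("top")
c=p[140:300,265:400,::-1]; cv2.imwrite("pics/z1.png",cv2.resize(c,None,fx=4.4,fy=3.75*1.17,interpolation=cv2.INTER_CUBIC)[:600])
c=p[140:300,265:400,::-1]; cv2.imwrite("pics/z1.png",cv2.resize(c,(506,600),interpolation=cv2.INTER_CUBIC))
f=ray("top",[(295,283),(384,272)],.172); v=f[0]-f[1]; print(f,np.linalg.norm(v),np.arctan2(-v[0],v[1]))
E
```

```text
[[ 0.49094824  0.04636407  0.172     ]
 [ 0.5161317  -0.14499631  0.172     ]] 0.19301036453613576 0.1308502800520798
```

View pics/z1.png

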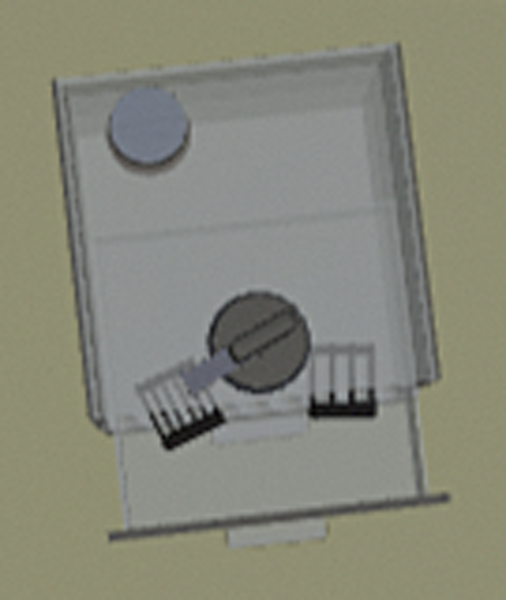

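The keeper points about 31° below left, so the world angle is about 2.12 rad, and the cabinet yaw is about 0.12. I'll close the fingers and push the drawer.

Run:
```python
from h import *
f=ray("top",[(294.4,283.0),(384.4,272.5)],.172); v=f[0]-f[1]; yaw1=np.arctan2(-v[0],v[1])
b=ray("top",[(265+55/3.75,140+82/3.75),(265+400/3.75,140+44/3.75)],.165); w=b[0]-b[1]; print(f,yaw1,np.arctan2(-w[0],w[1]),np.linalg.norm(v),np.linalg.norm(w))
yaw=0.12; cx=np.array([np.cos(yaw),np.sin(yaw),0])
effector.grasp(10)
F=frame(yaw-np.pi/2)
df=np.array([.502,-.047,0])
P=df-cx*.05
env.reach([P[0],P[1],.23],F)
env.movel([P[0],P[1],.146],rate=.2)
s=env.sense();print(s["t"],s["ee_pos"],s["wrist_force"],s["joint_positions"],s["gripper_width"])
p,d=viewer.read_camera("top"); cv2.imwrite("pics/t2.png",cv2.resize(p[140:340,240:440,::-1],(600,600)))
p,d=viewer.read_camera("side"); cv2.imwrite("pics/s2.png",cv2.resize(p[150:320,200:400,::-1],(700,595)))
```

```text
[[ 0.49093732  0.04764877  0.172     ]
 [ 0.51506227 -0.14586486  0.172     ]] 0.12402804590799082 0.12558808202715607 0.19501163537618046 0.2032620130170398
4.7667 [ 0.45282961 -0.0532405   0.14635177] [ 0.33798317 -0.33826722  0.59915633] [ 0.36161553  0.26533831 -0.36047438  2.1045425   0.12999323  0.79211287
 -1.53017686] 0.00046151022623139423
```

View pics/s2.png

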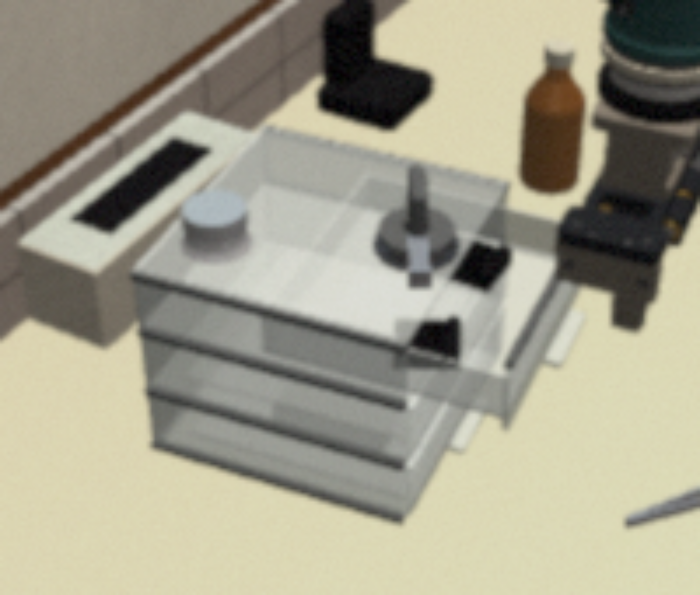

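Run:
```python
from h import *
yaw=0.124; cx=np.array([np.cos(yaw),np.sin(yaw),0])
s=env.sense(); p0=s["ee_pos"].copy(); f0=s["wrist_force"]@cx
env.movel(p0+cx*.03,rate=.1); F=frame(yaw-np.pi/2)
tr=.03
while tr<.13:
    tr+= .01 if tr<.085 else .002
    env.movel(p0+cx*tr,rate=.08 if tr<.085 else .05)
    s=env.sense(); f=s["wrist_force"]@cx-f0; print(round(tr,3),round(f,1),np.round(s["wrist_force"],1),round(s["t"],2))
    if f<-9: break
s=env.sense();print(s["ee_pos"],s["t"])
env.pause(.2)
s=env.sense(); print(s["wrist_force"])
```

```text
0.04 0.1 [-0.8 -0.8  0.2] 5.6
0.05 1.1 [0.1 0.2 0.8] 5.88
0.06 0.7 [-0.1 -1.  -0.3] 6.15
0.07 1.1 [ 0.2 -0.6  0.1] 6.42
0.08 0.8 [-0.2  0.1  0.1] 6.7
0.09 0.9 [-0.  -0.4 -0.3] 7.05
0.092 0.6 [-0.3 -0.2  0. ] 7.3
0.094 0.2 [-0.9  0.6  0.2] 7.55
0.096 0.3 [-0.7  0.1 -0.8] 7.8
0.098 0.5 [-0.4 -0.6 -1.4] 8.05
0.1 -0.2 [-1.  -1.2 -0.2] 8.3
0.102 0.9 [-0.  -0.3 -0.1] 8.55
0.104 0.3 [-0.7 -0.3 -0.9] 8.8
0.106 -3.4 [-4.4  0.4  2.2] 9.05
0.108 -9.8 [-10.8  -0.2   7.2] 9.3
[ 0.55819072 -0.04019967  0.14715181] 9.3
[-9.23023508 -0.1589635   6.31325223]
```

Run:
```python
from h import *
yaw=0.124; cx=np.array([np.cos(yaw),np.sin(yaw),0])
p0=env.sense()["ee_pos"].copy(); 
for k in (.004,.006):
    env.movel(p0+cx*k,rate=.05); s=env.sense(); print(s["ee_pos"],s["wrist_force"])
env.movel(p0-cx*.03+[0,0,.0],rate=.15)
env.movel(p0-cx*.03+[0,0,.14],rate=.3)
# over knob, hover
jaw=2.12-np.pi/2
env.reach([.607-.0,-.037,.30],frame(jaw)) if False else None
env.reach([.48,-.05,.33],frame(jaw))
effector.release()
for c in ["side","top"]:
    p,d=viewer.read_camera(c)
    for n in ["drawer_front","lock_base","knob","knob_grip"]:
        r=tip_of(c,n); print(n,[(np.round(x["at"],4),round(x["score"],2)) for x in r[:2]])
    cv2.imwrite(f"pics/{c}3.png",cv2.resize(p[140:320,200:400,::-1],(660,594),interpolation=cv2.INTER_CUBIC))
s=env.sense();print(s["t"],s["ee_pos"],s["joint_positions"],s["wrist_force"])
p,d=viewer.read_camera("wrist"); cv2.imwrite("pics/w3.png",p[:,:,::-1]); print(viewer.camera_info("wrist")["T_tool_cam"])
```

```text
[ 0.55817588 -0.04019024  0.14701366] [-14.15837102  -0.70232692  11.37014811]
[ 0.55819328 -0.04023565  0.14694893] [-18.97795004  -1.44084963  15.94621581]
drawer_front [(array([ 0.5683, -0.0379,  0.156 ]), 0.96)]
lock_base []
knob [(array([ 0.6032, -0.0377,  0.1678]), 0.83)]
knob_grip [(array([ 0.6059, -0.0379,  0.2069]), 0.63)]
drawer_front [(array([ 0.5643, -0.0394,  0.152 ]), 0.64)]
lock_base [(array([ 0.6073, -0.0427,  0.1614]), 0.88)]
knob [(array([ 0.6068, -0.0327,  0.1634]), 0.93)]
knob_grip [(array([ 0.6061, -0.0387,  0.2043]), 0.73)]
14.65 [ 0.47998096 -0.04998137  0.32999625] [ 0.59050922  0.12206695 -0.59996012  1.82202092  0.07325885  1.21957922
  0.51799636] [-0.42983828 -0.67042934 -0.11524221]
[[-7.53537947e-05 -9.63889048e-01 -2.66304145e-01 -7.46758495e-02]
 [ 5.05539651e-04  2.66304075e-01 -9.63888938e-01 -1.71143349e-01]
 [ 9.99999869e-01 -2.07259993e-04  4.67217111e-04  1.83675618e-04]
 [ 0.00000000e+00  0.00000000e+00  0.00000000e+00  1.00000000e+00]]
```

View pics/top3.png

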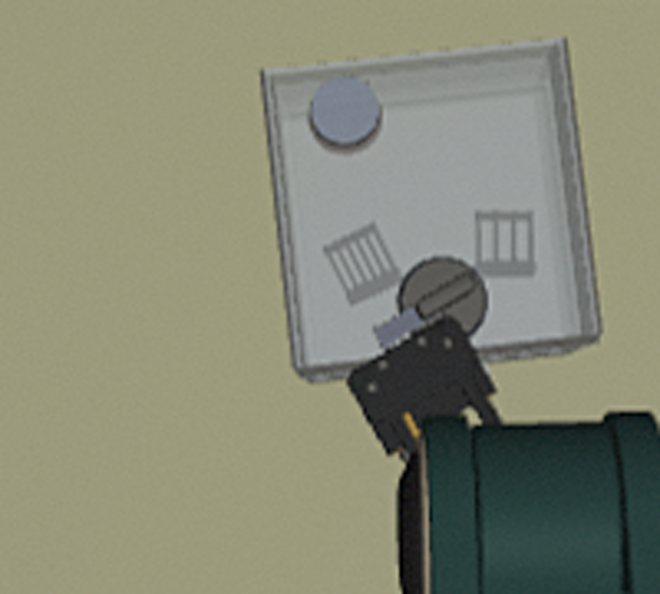

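View pics/side3.png

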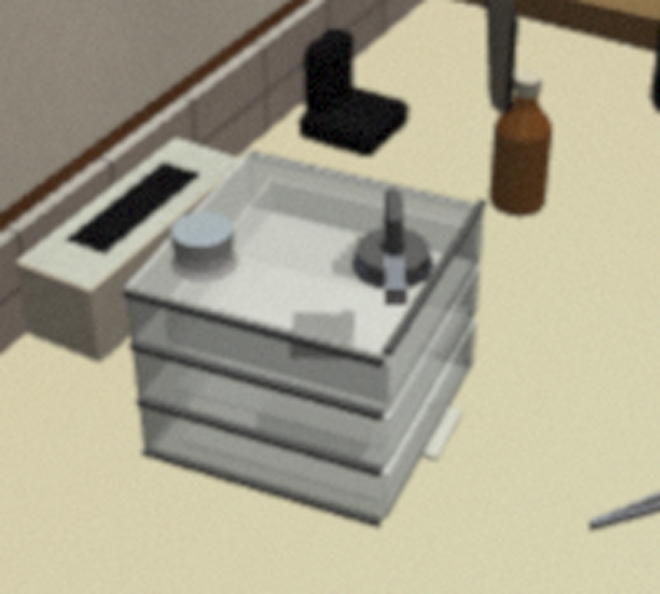

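View pics/w3.png

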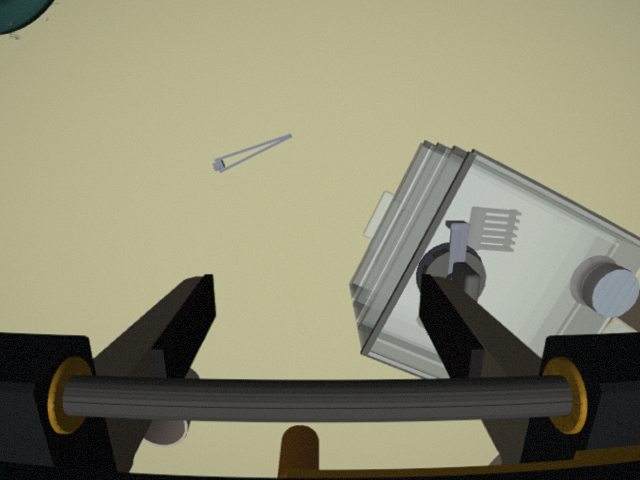

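Run:
```python
from h import *
f=lambda a,b:(265+a/3.75,140+b/3.75)
print(ray("top",[f(259,342)],.181))
w=ray("top",[f(233,352),f(297,316)],.220); v=w[0]-w[1]; print(w,w.mean(0),np.arctan2(v[1],v[0]),np.linalg.norm(v))
k=ray("top",[f(190,382),f(259,342)],.175); v=k[0]-k[1]; print(np.arctan2(v[1],v[0]))
env.reach([.606,-.038,.275],frame(2.12-np.pi/2))
s=env.sense();p,d=viewer.read_camera("wrist"); cv2.imwrite("pics/w4.png",p[:,:,::-1]); print(s["t"],s["ee_pos"],s["joint_positions"])
for n in ["lock_base","knob","knob_grip"]:
        r=tip_of("wrist",n); print(n,[(np.round(x["at"],4),round(x["score"],2)) for x in r[:2]])
np.save("w4.npy",np.hstack([s["tcp_rot"],s["ee_pos"][:,None]]))
```

```text
[[ 0.60244758 -0.03618163  0.181     ]]
[[ 0.5935709  -0.02010545  0.22      ]
 [ 0.61386763 -0.05527793  0.22      ]] [ 0.60371926 -0.03769169  0.22      ] 2.0941796500749725 0.040608625556763776
2.1070035782032406
15.3083 [ 0.60559081 -0.03769847  0.27447351] [ 0.47030615  0.42011873 -0.61794385  1.61502977  0.25634631  1.19058034
  0.34700935]
lock_base [(array([ 0.6011, -0.0326,  0.1636]), 0.63)]
knob [(array([ 0.6102, -0.0367,  0.1634]), 0.8)]
knob_grip [(array([ 0.6055, -0.0326,  0.2074]), 0.75)]
```

View pics/w4.png

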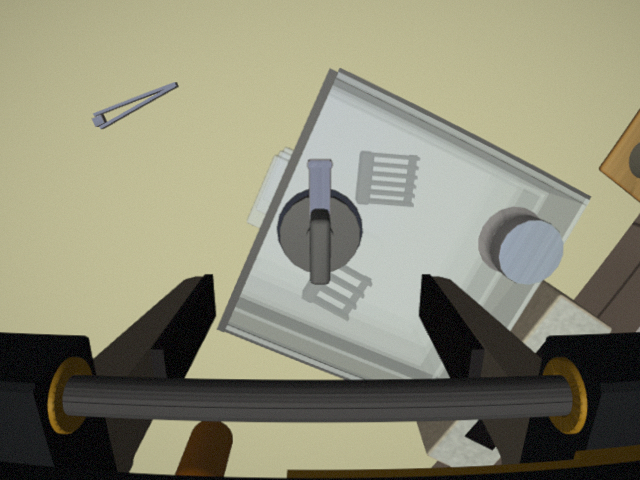

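```bash
cat >> h.py <<'E'
def wray(T,px,z):
    i=viewer.camera_info("wrist"); K=np.array(i["intrinsics"]);D=np.array(i["dist_coeffs"]);C=np.array(i["T_tool_cam"])
    T=np.vstack([T,[0,0,0,1]])@C
    u=cv2.undistortPoints(np.array(px,float).reshape(-1,1,2),K,D).reshape(-1,2)
    return np.array([T[:3,3]+d*(z-T[2,3])/d[2] for d in [T[:3,:3]@np.array([a,-b,-1]) for a,b in u]])
E
python3 - <<'E'
from h import *
T=np.load("w4.npy")
a=wray(T,[(278,232),(362,232),(320,192),(320,273)],.181);print(a,a.mean(0),np.linalg.norm(a[0]-a[1]),np.linalg.norm(a[2]-a[3]))
w=wray(T,[(320,218),(320,283)],.220);print(w,w.mean(0),np.linalg.norm(w[0]-w[1]))
p=cv2.imread("pics/w4.png"); cv2.imwrite("pics/w4z.png",cv2.resize(p[150:300,260:380],(480,600),interpolation=cv2.INTER_CUBIC))
E
```

```text
[[ 0.58170599 -0.0482075   0.181     ]
 [ 0.62912999 -0.01911695  0.181     ]
 [ 0.59141364 -0.01090801  0.181     ]
 [ 0.62056266 -0.05826711  0.181     ]] [ 0.60570307 -0.03412489  0.181     ] 0.05563538202872189 0.055610696934862
[[ 0.59551338 -0.01798111  0.22      ]
 [ 0.61594226 -0.05116821  0.22      ]] [ 0.60572782 -0.03457466  0.22      ] 0.03897079541581352
```

View pics/w4z.png

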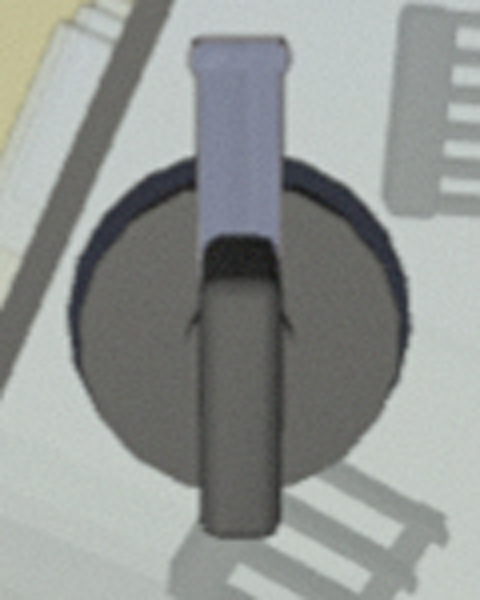

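Run:
```python
from h import *
A=np.array([.6057,-.0347])
F=frame(2.12-np.pi/2)
env.movel([A[0],A[1],.22],F,rate=.15); s=env.sense(); print(s["wrist_force"],s["moment"])
env.movel([A[0],A[1],.190],F,rate=.1); s=env.sense(); print(s["wrist_force"],s["moment"])
effector.grasp(15)
s=env.sense(); print(s["t"],s["ee_pos"],s["gripper_width"],s["wrist_force"],s["moment"])
env.pause(.2);s=env.sense(); print(s["ee_pos"],s["wrist_force"],s["moment"])
```

```text
[ 0.88290004 -0.04040645  1.47800735] [ 0.03582381 -0.12703178 -0.0463904 ]
[ 0.22345749 -1.07662621  0.63525875] [-0.0044597  -0.14995542 -0.0223558 ]
17.6583 [ 0.60565739 -0.03473779  0.18999303] 0.01154044867489614 [-0.06176385 -0.85789992  0.7975126 ] [-0.03432776 -0.02503859  0.03027195]
[ 0.60566663 -0.0347028   0.18999945] [-0.15323714 -0.80734508  0.75381468] [-0.06939563 -0.03432678  0.04020332]
```

Gripped at 11.5 mm width with almost no side load. Next is the lift.

Run:
```python
from h import *
p=env.sense()["ee_pos"].copy()
for dz in (.002,.004,.006,.008,.0095,.0105):
    env.movel([.6057,-.0347,.190+dz],rate=.05); s=env.sense(); print(dz,round(s["ee_pos"][2],4),np.round(s["wrist_force"],1),np.round(s["moment"],2),s["gripper_width"],round(s["t"],2))
    if s["wrist_force"][2]<-14: break
p,d=viewer.read_camera("side"); cv2.imwrite("pics/s5.png",cv2.resize(p[140:320,200:400,::-1],(660,594),interpolation=cv2.INTER_CUBIC))
```

```text
0.002 0.1914 [ 0.8  0.1 -6. ] [ 0.01 -0.65  0.03] 0.011678982811898763 18.11
0.004 0.1938 [ 2.  -0.  -7.4] [ 0.02 -0.66  0.03] 0.011946328959822065 18.36
0.006 0.196 [ 2.5  0.1 -7.2] [-0.01 -0.56 -0.01] 0.011668969406888965 18.61
0.008 0.1981 [ 1.5  0.5 -7.3] [ 0.03 -0.6  -0.01] 0.01189205210972046 18.86
0.0095 0.1995 [ 1.  -0.9 -8.5] [ 0.05 -0.6   0.03] 0.012065997902677938 19.11
0.0105 0.2005 [ 1.7 -0.2 -8.6] [ 0.07 -0.69  0.02] 0.011593398734689363 19.36
```

View pics/s5.png

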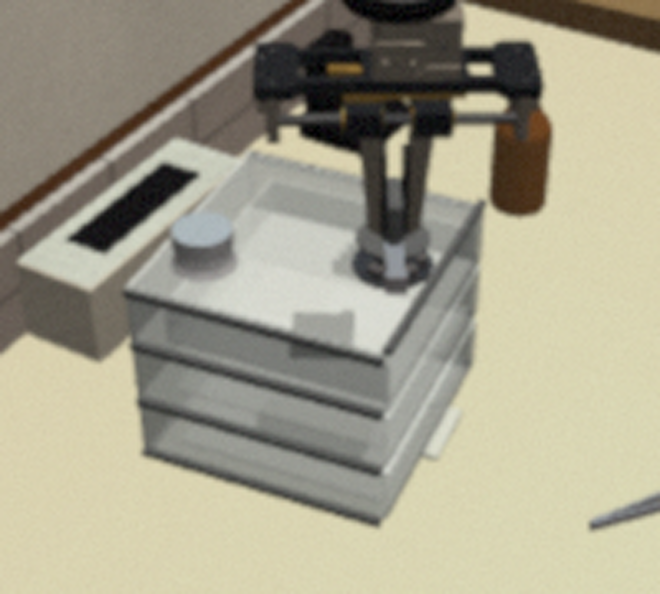

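Run:
```python
from h import *
A=[.6057,-.0347,.2005]; j0=2.12-np.pi/2
for d in (.05,.15,.3,.45,.6,.75):
    env.movel(A,frame(j0+d),rate=.05); s=env.sense()
    print(d,round(s["t"],2),np.round(s["wrist_force"],1),np.round(s["moment"],2),round(s["joint_positions"][6],2),np.round(s["ee_pos"],4))
    if np.linalg.norm(s["wrist_force"][:2])>10 : break
```

```text
0.05 19.66 [ 1.8 -0.4 -8.6] [-0.02 -0.58  0.04] 0.34 [ 0.6056 -0.0347  0.2004]
0.15 19.91 [ 0.9  0.8 -8.7] [ 0.07 -0.45 -0.03] 0.43 [ 0.6055 -0.0348  0.2004]
0.3 20.21 [ 1.4  0.6 -7.8] [ 0.07 -0.34  0.02] 0.57 [ 0.6055 -0.0349  0.2004]
0.45 20.51 [ 0.1 -0.5 -9.3] [-0.07 -0.25  0.01] 0.7 [ 0.6054 -0.0349  0.2003]
0.6 20.81 [-0.2 -0.7 -8.1] [-0.16 -0.11  0.  ] 0.83 [ 0.6054 -0.035   0.2003]
0.75 21.11 [-1.  -1.6 -8. ] [-0.32  0.06 -0.  ] 0.97 [ 0.6053 -0.0351  0.2003]
```

Run:
```python
from h import *
j0=2.12-np.pi/2
for z in (.199,.198,.1973,.1968,.1962):
    env.movel([.6057,-.0347,z],frame(j0+.75),rate=.03); s=env.sense()
    print(z,round(s["t"],2),np.round(s["wrist_force"],1),np.round(s["moment"],2),np.round(s["ee_pos"],4))
    if s["wrist_force"][2]>-1.5: break
```

```text
0.199 21.36 [-1.1 -1.2 -7.6] [-0.46  0.24 -0.02] [ 0.6054 -0.0351  0.1988]
0.198 21.61 [-2.6 -2.4 -6.7] [-0.72  0.54 -0.01] [ 0.6054 -0.0351  0.198 ]
0.1973 21.86 [-3.5 -2.3 -3. ] [-0.75  0.88 -0.04] [ 0.6055 -0.0351  0.1979]
0.1968 22.11 [-5.6 -3.5 -1.2] [-0.82  1.15 -0.01] [ 0.6056 -0.0351  0.1978]
```

Run:
```python
from h import *
j0=2.12-np.pi/2
d=.75
while d<1.52:
    d+=.03
    env.movel([.6057,-.0350,.1966],frame(j0+d),rate=.05); s=env.sense(); z=s["tcp_rot"][:,2]
    print(round(d,2),round(s["t"],2),np.round(s["wrist_force"],1),np.round(s["moment"],2),np.round(s["ee_pos"],4),round(np.arctan2(z[1],z[0])-j0,3))
    if s["ee_pos"][2]<.1971 or np.linalg.norm(s["wrist_force"])>16 or abs(s["moment"][2])>.35: break
```

```text
0.78 22.36 [-5.6 -2.7 -0.1] [-0.67  1.19  0.06] [ 0.6057 -0.0351  0.1977] 0.78
0.81 22.61 [-4.6 -3.7  0.6] [-0.63  1.11 -0.03] [ 0.6056 -0.0351  0.1976] 0.81
0.84 22.86 [-4.4 -2.7 -1.2] [-0.67  1.01 -0.02] [ 0.6056 -0.0352  0.1974] 0.84
0.87 23.11 [-3.9 -3.  -1.5] [-0.66  0.93  0.07] [ 0.6056 -0.0352  0.1971] 0.869
0.9 23.36 [-2.6 -2.3 -6.1] [-0.76  0.61  0.04] [ 0.6055 -0.0352  0.1964] 0.899
```

Contact was lost at d=0.90: fz went back to −6 N and z dropped. I'll lower further to confirm it's the notch.

Run:
```python
from h import *
j0=2.12-np.pi/2
def go(z,d):
    env.movel([.6057,-.0350,z],frame(j0+d),rate=.04); s=env.sense(); zz=s["tcp_rot"][:,2]
    print(z,round(d,2),round(s["t"],2),np.round(s["wrist_force"],1),np.round(s["moment"],2),np.round(s["ee_pos"],4),round(np.arctan2(zz[1],zz[0])-j0,3))
    return s
go(.1950,.92); go(.1950,.95); go(.1930,.95)
s=go(.1915,.95)
```

```text
0.195 0.92 23.61 [-2.4 -3.6 -7.1] [-0.79  0.56  0.03] [ 0.6055 -0.0352  0.1946] 0.919
0.195 0.95 23.86 [-3.9 -3.6 -7.3] [-0.81  0.69 -0.  ] [ 0.6055 -0.0352  0.1948] 0.949
0.193 0.95 24.11 [-3.8 -4.  -6.4] [-0.82  0.75 -0.02] [ 0.6055 -0.0352  0.1929] 0.949
0.1915 0.95 24.36 [-4.2 -4.4 -6.1] [-0.88  0.72  0.01] [ 0.6055 -0.0352  0.1915] 0.949
```

Run:
```python
from h import *
j0=2.12-np.pi/2
def go(z,d):
    env.movel([.6057,-.0350,z],frame(j0+d),rate=.04); s=env.sense(); zz=s["tcp_rot"][:,2]
    print(z,round(d,3),round(s["t"],2),np.round(s["wrist_force"],1),np.round(s["moment"],2),np.round(s["ee_pos"],4),round(np.arctan2(zz[1],zz[0])-j0,3))
    return s
for z in (.1905,.190,.1895):
    s=go(z,.95)
    if s["wrist_force"][2]>-2: break
# feel play both ways
for d in (.98,1.0,1.02,1.04):
    s=go(z,d)
    if abs(s["moment"][2])>.15: break
```

```text
0.1905 0.95 24.61 [-4.2 -4.4 -6.5] [-0.86  0.82 -0.03] [ 0.6055 -0.0352  0.1906] 0.949
0.19 0.95 24.86 [-3.8 -3.6 -6. ] [-0.92  0.82 -0.03] [ 0.6056 -0.0351  0.1901] 0.949
0.1895 0.95 25.11 [-5.3 -3.6 -3. ] [-0.91  1.03 -0.  ] [ 0.6056 -0.0352  0.1901] 0.949
0.1895 0.98 25.36 [-5.  -4.2 -3.7] [-0.92  1.04  0.06] [ 0.6056 -0.0352  0.1901] 0.979
0.1895 1.0 25.61 [-4.2 -3.3 -3.5] [-0.88  1.1  -0.05] [ 0.6056 -0.0352  0.1901] 0.999
0.1895 1.02 25.86 [-5.1 -3.7 -2.4] [-0.92  1.05 -0.11] [ 0.6056 -0.0352  0.1901] 1.019
0.1895 1.04 26.11 [-4.9 -3.3 -3.4] [-0.9   1.06 -0.16] [ 0.6055 -0.0351  0.19  ] 1.039
```

It bottomed out at z=0.190, the rest height, and the walls are felt near 0.88 and 1.01. I'll centre it, release, retreat and check.

Run:
```python
from h import *
j0=2.12-np.pi/2
env.movel([.6056,-.0351,.190],frame(j0+.95),rate=.04); print(env.sense()["wrist_force"])
effector.release(); 
s=env.sense(); print(s["t"],s["gripper_width"],s["wrist_force"])
env.movel([.6056,-.0351,.275],rate=.15)
s=env.sense();T=np.hstack([s["tcp_rot"],s["ee_pos"][:,None]]);p,d=viewer.read_camera("wrist"); cv2.imwrite("pics/w6.png",p[:,:,::-1]); print(s["ee_pos"])
np.save("w6.npy",T)
env.movel([.45,-.05,.36],rate=.25)
for c in ["side","top"]:
    p,d=viewer.read_camera(c)
    for n in ["drawer_front","knob_grip","knob","tin"]:
        r=tip_of(c,n); print(n,[(np.round(x["at"],4),round(x["score"],2)) for x in r[:1]])
    cv2.imwrite(f"pics/{c}6.png",p[:,:,::-1])
    cv2.imwrite(f"pics/{c}6z.png",cv2.resize(p[180:270,240:360,::-1],(792,594),interpolation=cv2.INTER_CUBIC))
print(env.sense()["t"])
```

```text
[-3.26198051 -2.84144213 -5.05436395]
27.5917 0.09208140886911215 [ 0.10412026 -1.32184203 -0.52765074]
[ 0.60509345 -0.03535755  0.27417709]
drawer_front [(array([ 0.5711, -0.0396,  0.1555]), 0.83)]
knob_grip [(array([ 0.6097, -0.0405,  0.2066]), 0.8)]
knob [(array([ 0.604 , -0.0368,  0.1681]), 0.9)]
tin [(array([0.7304, 0.0301, 0.1649]), 0.89)]
drawer_front [(array([ 0.5687, -0.0382,  0.1529]), 0.71)]
knob_grip [(array([ 0.6057, -0.0368,  0.2071]), 0.84)]
knob [(array([ 0.6052, -0.0334,  0.1682]), 0.95)]
tin [(array([0.7288, 0.0344, 0.1604]), 0.57)]
29.7167
```

View pics/w6.png

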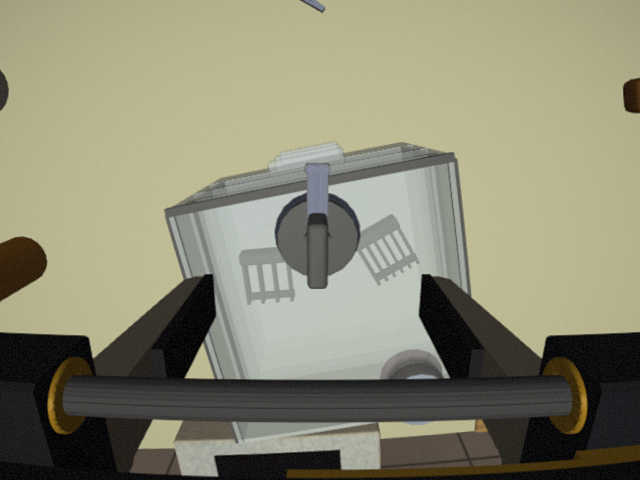

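View pics/side6z.png

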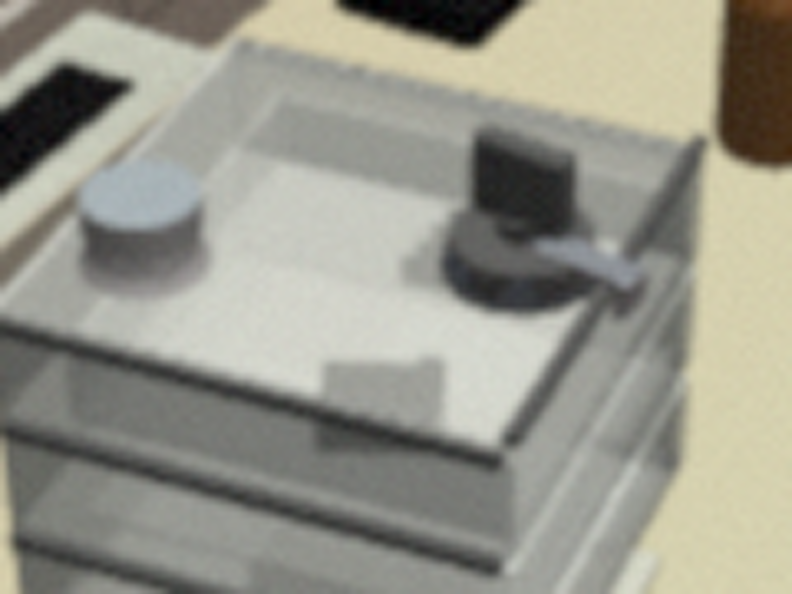

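View pics/top6.png

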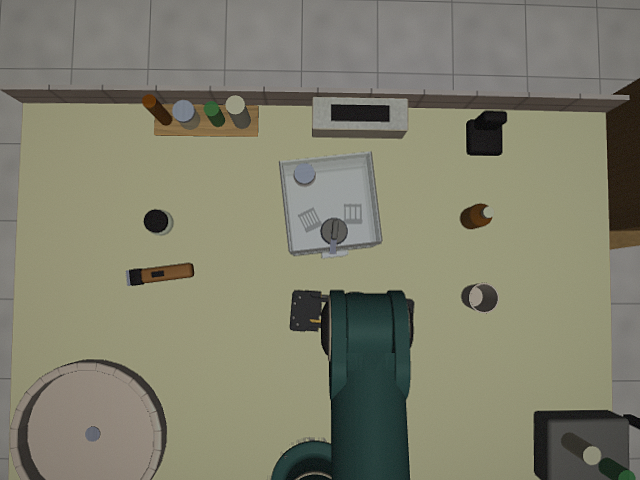

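The wrist view shows the keeper tab at (317,168), ahead of the lip line. The disc spans columns 276–359, 83 px against 84 px at rest, so the knob is fully down. The drawer is shut, the combs are inside and the tin is at the rear. Handing in.

Run:
```python
from h import *
s=env.sense();print(s["t"],s["wrist_force"],s["gripper_width"])
print(workorder.finish_job())
```

```text
29.7167 [-0.2753709   0.27367594  0.20888972] 0.09204276505790315
the job is handed in; nothing more can be done
None
```

The top drawer is pushed home and locked, and I handed the job in at about 30 s of the 69 s allowed.

- **Drawer:** I pushed it against its hard stop. At the stop, pushing further raised the horizontal force to about 19 N with no more travel. Afterwards the pictures showed it flush, with both combs still inside.
- **Lock:** I lifted the knob about 10 mm, which took about 9 N of vertical force. I turned it counter-clockwise and rode the rim until it dropped into a notch about 0.95 rad on from where I gripped it. By my estimate that is about 1.0 on knob_turn.
- **Checks:** The knob came back down to its starting height, and I felt the notch walls about 0.06 rad either side. After release, the pictures showed the keeper tab in front of the lip and the knob disc the same size as at rest, so it is fully down.
- **Forces on the lock:** The measured wrist force stayed around 10 N or less. There were unexplained side loads of about 4–7 N while turning and seating the knob.
- **Other things:** In the final top view the tin, trimmer, lotion, tumbler and jar had not moved. The arm hid the tweezer there; the part visible in the last wrist view was on the counter in front of the stack.
- **End state:** The gripper is open, clear of everything, and the wrist force reads near zero. No check failed. The trained networks' positions scattered by several mm, so I took the knob's axis from my own image measurements.

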